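Pack a fastener order into one shallow carton

TASK

Pack the parts-counter order: put the long cardboard box, the tall cardboard box and the rectangular metal tin together into the shallow open carton. All three must fit in at once, each the same way up as it stands now and resting flat on the carton's floor.

Things in the scene. Friction and masses are not known exactly. Their poses are not given: they have to be found in the camera images.
- carton: Shallow open-topped cardboard carton, fixed to the bench, 210 x 160 mm outside and 40 mm high; walls and floor 5 mm thick, so the inside is 200 x 150 mm and 35 mm deep. Origin: centre of the underside (the inner floor is 5 mm above it). x runs along the 210 mm length, y along the 160 mm width, z up.
- long_box: Long closed cardboard box with a strip of paper tape along its top, 170 mm long (x), 52 mm wide (y), 70 mm high (z). Starts standing on the bench, z up. Origin: centre of its underside. Rigid, about 0.4 kg.
- tall_box: Tall closed cardboard box with a strip of paper tape along its top, 84 mm long (x), 52 mm wide (y), 105 mm high (z). Starts standing on the bench, z up. Origin: centre of its underside. Rigid, about 0.35 kg. (The low, wide cardboard box, 130 x 90 x 35 mm, is not part of the order.)
- tin: Rectangular bare-metal tin with a closed lid, 66 mm long (x), 52 mm wide (y), 105 mm high (z); the lid's rim sticks out 0.5 mm. Starts standing on the bench, z up. Origin: centre of its underside. Rigid, about 0.3 kg. (The round can is not part of the order.)
There are look-alikes about, which are no part of the job. What is shaped like the tall_box but turquoise is not meant.

How it is judged:
By the outcome, as a careful person would: the job done as asked, in the order asked, and still so for the second after the job is handed in, with the robot touching nothing.
It also fails if it takes over 70 s, if anything falls off the work surface, if the arm or the gripper's body presses on something with over 40 N, if the wrist force passes 120 N, or if a joint passes its speed limit or range.

ROBOT

A 6-joint arm with a two-finger parallel gripper is mounted at the origin on the work surface. World frame = base frame: x ahead of the robot, y to its left, z up, the work surface at z = 0. Lengths are in m, angles in rad, forces in N, time in s.
With the tool pointing down it reaches from about 0.25 to 0.775 m from the base axis. Payload 8.9 kg.
Tool frame: the origin (TCP) lies at the very end of the fingers, on their centre line; the grasp point (between the pads) lies 19 mm behind it (env.grip_point_offset is the distance from the TCP to the grasp point, in m); z points along the fingers, y is the line along which they close (so a half turn about z gives the same grasp; the last joint's range is limited). The gripper opens to 85 mm and grips with 20 to 120 N. Pads are 22 mm wide; open, the fingers measure 114 mm over their backs; the gripper's body (76 mm by 85 mm) begins 54 mm behind the grasp point. The pads swing forward as they close: fully open they stand 13 mm farther back than shut.
Start: joints at [0.985, 0.291, -0.153, 1.127, 0, 1.431], TCP at [0.227, 0.473, 0.231] pointing down, gripper open.
Joint ranges: [-2.52, 2.52], [-0.91, 1.74], [-1.3, 1.37], [-1.96, 2.02], [-1.52, 1.47], [-3.14, 3.14]. Speed limits (rad/s): [2.22, 2.22, 2.79, 3.14, 3.14, 3.14].

INTERFACE

Orientations are given as a unit quaternion [w, x, y, z].
In Python, from bench import env, viewer gives the robot as it stands. The module is installed in compiled form; this text tells all that it offers.
- The arm moves only by the tool move_arm, never from a script. Its argument "targets" is a list of rows, each a list of 5 numbers: the finger opening in m, from 0 to 0.0854, then the shift along the world's x, y, z in m, then the turn about the world's z in degrees. In form: [[fingers, tx, ty, tz, turn], ...]. A call has 1 to 10 rows; each row shifts and turns the commanded pose from where the row before left it; what a row does not reach is not made up. A row lasts 1/12 s, in which the tool goes at most 41.7 mm and 7.16 degrees, less where a joint would pass 70% of its speed; a pose out of reach is approached as far as the arm can. A call is refused whole if a number of a shift passes 0.0417 or a number of a turn 7.16, either way. A call with a gripper value outside its range is refused whole. The fingers move at their own pace and stop on an object; "force" is the grip in N (left out, the last holds). Time passes only in rows, so rows that do not move let the fingers close. It gives the time, the measured TCP pose, the force, the opening and the grip force at its end, in the units of the state.
- env.state(): the state, without advancing time (a new reading comes with each control period).
- viewer.capture(name): name is "scene" or "top"; returns a dict with "image" (400x640x3 uint8, red, green, blue), "z_map" (400x640 float32, m along the optical axis (not along the pixel's ray), 0 where there is no reading), "mtx" (3x3 intrinsics, pixels), "R" (3x3) and "t" (3): a world point X has camera coordinates R X + t. Camera axes: x right, y down, z forward; pixel columns grow to the right and rows downward; lengths in m; the calibration is good to about 2 mm. A picture is of the moment at which its call begins.
- env.finish_job(): hands the job in; it is judged then, once.
Trained networks look in the newest picture that a camera, given by its name, has taken for a name from the list of things; names that differ only in an ending like _2 or _b are one class to them, and where a whole thing is asked for, a point or a joint stands for the part that bears it (a point fixed in the world has none). Each returns a list of dicts, best first, with "score" (0 to 1); they miss things now and then, are a little off and sometimes report something else, mostly with a low value. They report only what shows in the picture. A call takes as long as a camera call. They do not tell look-alikes from the thing itself.
- viewer.outline_of(label, camera): "mask" (400x640 bool, what is visible of it) and "box" ([centre column, centre row, width, height] in pixels, round what is visible of it).
The state is a dict: "t": time; "qpos": joint angles; "dq": joint speeds; "joint_torque": joint torques, N m; "position": TCP position; "ee_rot": TCP orientation; "ft_force": force on the tool from outside, world axes, zero at the start; "moment": the same for the moment, N m; "finger_gap": finger opening in m; "gripper_force": force on a finger pad.
Only numpy, scipy, OpenCV 4.12 (cv2) and the standard library are available. Lean on these libraries where they do the work, as an engineer would, in place of code of your own. Each camera call takes 0.05 s, during which the arm holds its last target. There are 200 camera calls.

## Working session

There is one attempt and no reset: what is moved stays moved. The work goes in short steps, Python scripts to look and compute and a tool call to move; the robot and the scene stay as the last step left them, time stands still between calls to the robot, and variables do not carry over. Pictures are saved under pics/ and viewed, at most 10 in all, crops included, and the job is handed in when it is done.

Besides the shell and the picture viewer there is one more tool, called after ">>>" by a JSON object that holds its "fn" and its "kwargs". move_arm: Moves the arm, as the interface text tells. Its arguments: {"type":"object","properties":{"targets":{"type":"array"},"force":{"type":"number"}},"required":["targets"]}

```bash
mkdir -p pics; python3 - <<'E'
from bench import env, viewer
import cv2, numpy as np
ims=[]
for c in ("scene","top"):
    d=viewer.capture(c); cv2.imwrite(f"pics/{c}1.png",d["image"][:,:,::-1])
    print(c,d["mtx"].tolist(),d["R"].round(4).tolist(),d["t"].round(4).tolist())
    for l in ("carton","long_box","tall_box","tin"):
        for o in viewer.outline_of(l,c)[:4]: print(c,l,round(o["score"],2),np.round(o["box"]).tolist())
s=env.state();print(s)
E
```

```text
scene [[363.61392482624933, 0.0, 325.0136307811368], [0.0, 363.61392482624933, 202.49487484783208], [0.0, 0.0, 1.0]] [[0.8487, 0.5287, -0.0125], [0.4085, -0.6704, -0.6194], [-0.3359, 0.5206, -0.785]] [-0.4717, -0.1584, 1.0014]
scene carton 0.81 [309.0, 243.0, 127.0, 107.0]
scene long_box 0.84 [406.0, 159.0, 74.0, 55.0]
scene tall_box 0.93 [341.0, 123.0, 37.0, 47.0]
scene tall_box 0.79 [355.0, 100.0, 35.0, 40.0]
scene tall_box 0.55 [343.0, 161.0, 34.0, 57.0]
scene tin 0.69 [188.0, 294.0, 57.0, 66.0]
top [[403.1812139786744, 0.0, 317.3782947813805], [0.0, 403.1812139786744, 202.48055596696227], [0.0, 0.0, 1.0]] [[-0.0204, -0.9996, 0.0189], [-0.9967, 0.0189, -0.0793], [0.0789, -0.0205, -0.9967]] [0.0422, 0.5049, 0.8344]
top carton 0.87 [354.0, 186.0, 85.0, 104.0]
top long_box 0.65 [202.0, 152.0, 34.0, 88.0]
top tall_box 0.92 [135.0, 255.0, 60.0, 52.0]
top tall_box 0.91 [251.0, 203.0, 52.0, 51.0]
top tall_box 0.6 [198.0, 241.0, 44.0, 48.0]
top tin 0.58 [472.0, 235.0, 49.0, 44.0]
{'t': 0.5, 'qpos': array([ 9.84718093e-01,  2.90709712e-01, -1.53431998e-01,  1.12670101e+00,
        1.54100311e-05,  1.43149043e+00]), 'dq': array([-1.17581419e-03, -1.58268223e-03, -9.48515122e-05, -3.05379299e-03,
        1.18135972e-04,  3.37034477e-04]), 'joint_torque': array([-8.46427665e-04, -5.36657166e+01,  3.31440318e+01,  3.11625561e-03,
       -1.88648783e-04, -9.16801355e-07]), 'position': array([0.22681396, 0.47345566, 0.2312881 ]), 'ee_rot': array([-1.54343346e-05,  2.21532920e-01,  9.75152893e-01, -1.89554196e-05]), 'ft_force': array([ 1.12970865,  0.22261949, -0.45410092]), 'moment': array([0.01616064, 0.00240408, 0.08225288]), 'gripper_force': 0.0, 'finger_gap': 0.0851579077090528}
```

View pics/scene1.png

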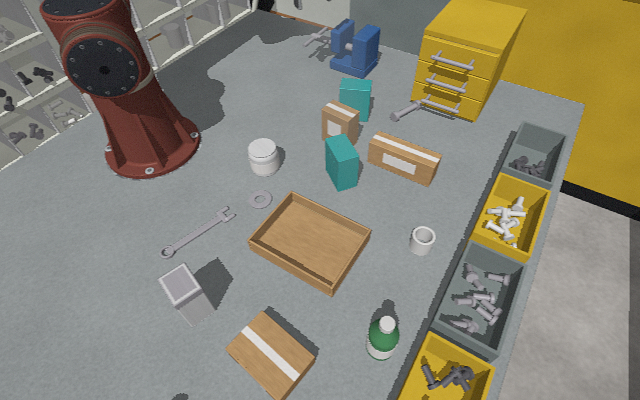

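View pics/top1.png

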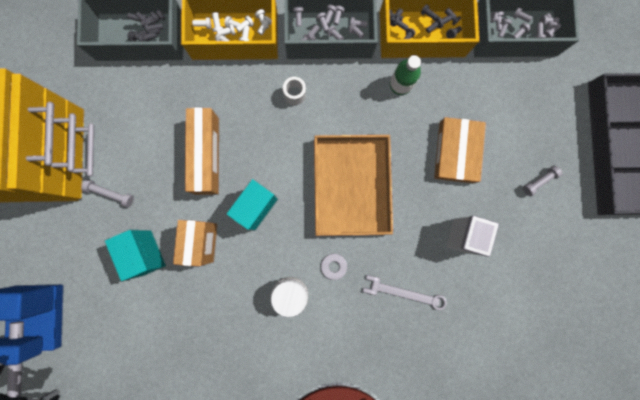

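The orange‑brown boxes are the long_box at top‑image (202,152) and a tall one at (196,243). The turquoise look-alikes are at (251,203) and (135,255). The low box at (461,150) and the round can at (289,298) aren't part of the order, and the rectangular tin is at (480,236). The carton is at (354,186). Next I'll measure the top faces and make one confirming crop.

```bash
cat > h.py <<'E'
from bench import env, viewer
import cv2, numpy as np
def cloud(c):
    d=viewer.capture(c); z=d["z_map"]; v,u=np.mgrid[:400,:640]; K=d["mtx"]
    p=np.stack([(u-K[0,2])/K[0,0]*z,(v-K[1,2])/K[1,1]*z,z],-1)
    X=(p-d["t"])@d["R"]; X[z<=0]=np.nan
    return d,X
def rect(P):
    (cx,cy),(w,h),a=cv2.minAreaRect((P[:,:2]*1000).astype(np.float32))
    if w<h: w,h,a=h,w,a+90
    return f"c=({cx:.1f},{cy:.1f}) {w:.0f}x{h:.0f} long-axis {((a+90)%180)-90:.1f} z={np.median(P[:,2])*1000:.1f} n={len(P)}"
def proj(d,X):
    q=d["mtx"]@(d["R"]@np.array(X)+d["t"]); return q[:2]/q[2]
def top(X,xy,r,zlo,zhi,n=1):
    m=(X[...,2]>zlo)&(X[...,2]<zhi)&(np.hypot(X[...,0]-xy[0],X[...,1]-xy[1])<r)
    k,l,s,_=cv2.connectedComponentsWithStats(m.astype(np.uint8))
    return [X[l==i] for i in (np.argsort(-s[1:,4])+1)[:n] if s[i,4]>30]
E
python3 - <<'E'
from h import *
C={}
for c in ("top","scene"):
    d,X=cloud(c); C[c]=(d,X)
    if c=="top":
        s={n:X[v,u] for n,(u,v) in dict(long=(198,145),tall=(188,242),tin=(481,236),carton=(354,186),teal1=(252,204),teal2=(132,252),can=(289,295)).items()}
        for n in s: print(n,s[n].round(3))
    for n,r,a,b in (("long",.13,.06,.08),("tall",.075,.092,.118),("tin",.07,.092,.118),("carton",.16,.033,.05),("teal1",.075,.09,.12)):
        for P in top(X,s[n],r,a,b,2 if n=="tall" else 1): print(c,n,rect(P))
    print(c,"TCP px",proj(d,env.state()["position"]).round())
a=cv2.resize(C["top"][0]["image"][110:290,90:290,::-1],None,fx=2,fy=2,interpolation=2)
b=cv2.resize(C["top"][0]["image"][190:290,400:520,::-1],None,fx=3,fy=3)[:300]
b=cv2.copyMakeBorder(b,0,60,0,0,cv2.BORDER_CONSTANT)
cv2.imwrite("pics/crop.png",np.hstack([a,b]))
E
```

```text
long [0.622 0.27  0.07 ]
tall [0.429 0.278 0.106]
tin [ 0.429 -0.276  0.106]
carton [ 0.541 -0.048  0.006]
teal1 [0.498 0.158 0.106]
teal2 [0.412 0.383 0.104]
can [0.321 0.092 0.069]
top long c=(614.0,270.1) 170x53 long-axis -0.3 z=69.3 n=2247
top tall c=(427.9,277.0) 84x53 long-axis -5.2 z=104.3 n=1297
top tin c=(429.7,-276.8) 67x54 long-axis -18.5 z=104.6 n=1034
top carton c=(541.3,-42.7) 210x160 long-axis -0.3 z=39.0 n=903
top teal1 c=(499.0,162.4) 84x53 long-axis -37.1 z=104.5 n=1237
top TCP px [ 33. 380.]
scene long c=(616.6,270.9) 170x57 long-axis 0.2 z=70.5 n=1254
scene tall c=(430.1,276.8) 86x54 long-axis -4.1 z=105.3 n=582
scene tin c=(432.8,-277.3) 69x53 long-axis -18.3 z=105.1 n=1184
scene carton c=(543.7,-42.0) 211x161 long-axis -0.1 z=39.3 n=1041
scene teal1 c=(501.7,162.1) 86x52 long-axis -36.4 z=105.2 n=723
scene TCP px [313.   9.]
```

View pics/crop.png

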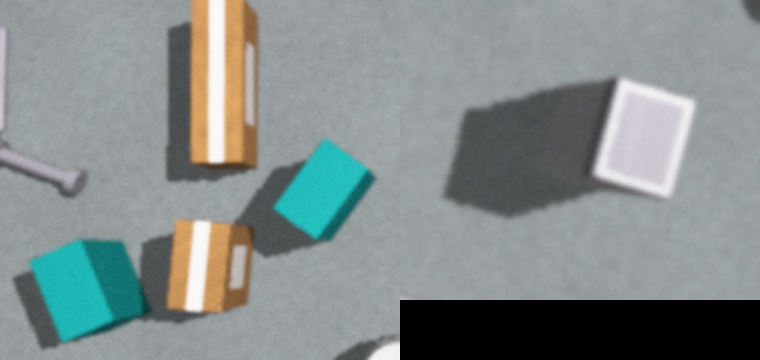

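The crop confirms it: the brown tall box stands between two turquoise ones, and the rectangular tin is clear to grasp. The measured sizes match the specification. I'll start with the long box at (615, 270.5), whose axis is at 0°.

>>> {"fn": "move_arm", "kwargs": {"targets": [[0.085, 0.02, -0.04, 0, 5.12], [0.085, 0.02, -0.04, 0, 5.12], [0.085, 0.02, -0.04, 0, 5.12], [0.085, 0.03, -0.04, 0, 5.12], [0.085, 0.03, -0.04, 0, 5.12], [0.085, 0.04, 0, 0, 0], [0.085, 0.04, 0, 0, 0], [0.085, 0.04, 0, 0, 0], [0.085, 0.04, 0, 0, 0], [0.085, 0.04, 0, 0, 0]], "force": 50}}

```text
t: 1.43
position: [0.5347, 0.2946, 0.2313]
ee_rot: [0.0, 0.0, 1.0, 0.0]
ft_force: [0.7, 0.6, 0.7]
finger_gap: 0.0849
gripper_force: 0.0
```

>>> {"fn": "move_arm", "kwargs": {"targets": [[0.085, 0.03, 0, -0.02, 0], [0.085, 0.03, 0, -0.02, 0], [0.085, 0.008, -0.003, -0.02, 0], [0.085, 0, 0, -0.02, 0], [0.085, 0, 0, -0.02, 0], [0.085, 0, 0, 0, 0], [0.085, 0, 0, 0, 0]]}}

```text
t: 2.02
position: [0.5999, 0.2918, 0.1306]
ee_rot: [-0.001, 0.0, 1.0, -0.0]
ft_force: [0.2, 0.3, 0.8]
finger_gap: 0.0849
gripper_force: 0.0
```

>>> {"fn": "move_arm", "kwargs": {"targets": [[0.085, 0.008, -0.011, -0.005, 0.1], [0.085, 0.007, -0.0105, -0.005, 0], [0.085, 0, 0, 0, 0], [0.085, 0, 0, -0.02, 0], [0.085, 0, 0, -0.02, 0], [0.085, 0, 0, -0.02, 0], [0.085, 0, 0, -0.0185, 0], [0.085, 0, 0, 0, 0], [0.085, 0, 0, 0, 0]]}}

```text
t: 2.77
position: [0.6155, 0.2701, 0.0428]
ee_rot: [-0.001, -0.0, 1.0, -0.0]
ft_force: [0.0, 0.0, -0.0]
finger_gap: 0.0846
gripper_force: 0.0
```

>>> {"fn": "move_arm", "kwargs": {"targets": [[0.04, 0, 0, 0, 0], [0.04, 0, 0, 0, 0], [0.04, 0, 0, 0, 0], [0.04, 0, 0, 0, 0], [0.04, 0, 0, 0, 0], [0.04, 0, 0, 0, 0], [0.04, 0, 0, 0, 0], [0.04, 0, 0, 0, 0]]}}

```text
t: 3.43
position: [0.6167, 0.2711, 0.0446]
ee_rot: [0.001, -0.001, 1.0, 0.0]
ft_force: [-1.1, 0.8, 5.9]
finger_gap: 0.0513
gripper_force: 52.7
```

>>> {"fn": "move_arm", "kwargs": {"targets": [[0.04, 0, 0, 0.02, 0], [0.04, 0, 0, 0.03, 0], [0.04, 0, 0, 0.03, 0], [0.04, 0, 0, 0.03, 0], [0.04, 0, 0, 0.03, 0], [0.04, 0, 0, 0.02, 0], [0.04, -0.01, -0.02, 0, 0], [0.04, -0.01, -0.03, 0, 0], [0.04, -0.01, -0.03, 0, 0], [0.04, -0.01, -0.03, 0, 0]]}}

```text
t: 4.27
position: [0.5748, 0.1597, 0.2031]
ee_rot: [0.0, -0.001, 1.0, -0.0]
ft_force: [0.7, -0.9, -2.8]
finger_gap: 0.0512
gripper_force: 54.1
```

>>> {"fn": "move_arm", "kwargs": {"targets": [[0.04, -0.01, -0.03, 0, 0], [0.04, -0.01, -0.03, 0, 0], [0.04, -0.01, -0.03, 0, 0], [0.04, 0, -0.03, 0, 0], [0.04, 0, -0.02, 0, 0], [0.04, 0, -0.01, 0, 0], [0.04, 0, 0, 0, 0], [0.04, 0, 0, 0, 0]]}}

```text
t: 4.93
position: [0.5457, 0.0107, 0.203]
ee_rot: [0.0, -0.0, 1.0, 0.0]
ft_force: [0.8, -0.0, -3.7]
finger_gap: 0.0509
gripper_force: 54.1
```

>>> {"fn": "move_arm", "kwargs": {"targets": [[0.04, -0.002, -0.01, 0, 0], [0.04, 0, 0, -0.03, 0], [0.04, 0, 0, -0.03, 0], [0.04, 0, 0, -0.03, 0], [0.04, 0, 0, -0.03, 0], [0.04, 0, 0, -0.015, 0], [0.04, 0, 0, 0, 0], [0.04, 0, 0, 0, 0]]}}

```text
t: 5.6
position: [0.5432, 0.0013, 0.0675]
ee_rot: [-0.001, -0.001, 1.0, 0.0]
ft_force: [0.0, 0.3, -3.2]
finger_gap: 0.051
gripper_force: 53.9
```

>>> {"fn": "move_arm", "kwargs": {"targets": [[0.04, 0, 0, -0.006, 0], [0.04, 0, 0, -0.006, 0], [0.04, 0, 0, -0.004, 0], [0.04, 0, 0, 0, 0], [0.04, 0, 0, 0, 0]]}}

```text
t: 6.02
position: [0.5437, 0.0006, 0.0519]
ee_rot: [0.0, -0.001, 1.0, 0.0]
ft_force: [-0.5, 0.2, -3.2]
finger_gap: 0.0512
gripper_force: 54.1
```

>>> {"fn": "move_arm", "kwargs": {"targets": [[0.04, 0, 0, -0.002, 0], [0.04, 0, 0, -0.001, 0], [0.04, 0, 0, 0, 0], [0.04, 0, 0, 0, 0]]}}

```text
t: 6.35
position: [0.5441, 0.0005, 0.0495]
ee_rot: [0.0, -0.001, 1.0, -0.0]
ft_force: [-2.3, 0.1, 6.4]
finger_gap: 0.0507
gripper_force: 55.2
```

>>> {"fn": "move_arm", "kwargs": {"targets": [[0.08, 0, 0, 0, 0], [0.08, 0, 0, 0, 0], [0.08, 0, 0, 0, 0], [0.08, 0, 0, 0, 0], [0.08, 0, 0, 0.02, 0], [0.08, 0, 0, 0.03, 0], [0.08, 0, 0, 0.04, 0], [0.08, 0, 0, 0.04, 0], [0.08, 0, 0, 0.03, 0], [0.08, 0, 0, 0, 0]]}}

```text
t: 7.18
position: [0.547, 0.0002, 0.2152]
ee_rot: [0.005, -0.001, 1.0, -0.001]
ft_force: [1.8, -0.4, 0.4]
finger_gap: 0.0799
gripper_force: 0.0
```

>>> {"fn": "move_arm", "kwargs": {"targets": [[0.085, -0.014, 0.03, 0, -2], [0.085, -0.014, 0.035, 0, -2.7], [0.085, -0.014, 0.035, 0, 0], [0.085, -0.014, 0.035, 0, 0], [0.085, -0.014, 0.035, 0, 0], [0.085, -0.014, 0.035, 0, 0], [0.085, -0.014, 0.035, 0, 0], [0.085, -0.014, 0.03, 0, 0], [0.085, 0, 0.01, 0, 0], [0.085, 0, 0, 0, 0]]}}

```text
t: 8.02
position: [0.4309, 0.2827, 0.2085]
ee_rot: [-0.0, 0.038, 0.999, 0.0]
ft_force: [-0.1, -1.1, -0.1]
finger_gap: 0.0847
gripper_force: 0.0
```

```bash
python3 - <<'E'
from h import *
s=env.state();print(s["position"].round(4),s["ee_rot"].round(4))
d,X=cloud("scene")
for n,p,r,a,b in (("long",(.544,0),.13,.066,.085),("carton",(.5425,-.042),.16,.033,.05)):
    for P in top(X,p,r,a,b,3): print(n,rect(P))
d,X=cloud("top");cv2.imwrite("pics/t2.png",d["image"][:,:,::-1])
for n,p,r,a,b in (("long",(.544,0),.13,.066,.085),("tall",(.429,.277),.075,.092,.118)):
    for P in top(X,p,r,a,b,1): print(n,rect(P))
E
```

```text
[0.4309 0.2827 0.2085] [-0.000e+00  3.850e-02  9.993e-01  2.000e-04]
long c=(543.7,0.4) 170x54 long-axis 0.2 z=75.4 n=1781
long c=(520.0,122.0) 20x10 long-axis 14.7 z=75.2 n=43
carton c=(543.8,-42.2) 210x161 long-axis -0.2 z=39.7 n=1063
long c=(540.8,-0.2) 169x52 long-axis -0.1 z=74.5 n=2204
tall c=(454.1,274.1) 54x34 long-axis 78.7 z=104.2 n=447
```

View pics/t2.png

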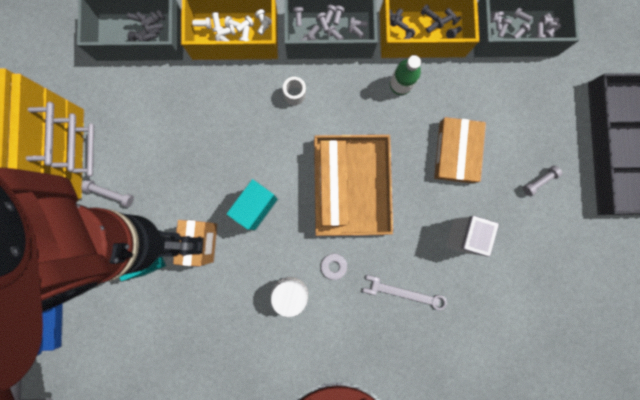

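The long box lies flat in the carton, with its top at 75 mm and its centre at top-image (334,183). Next is the brown tall box, visible below the gripper at (196,243).

>>> {"fn": "move_arm", "kwargs": {"targets": [[0.085, -0.002, -0.006, 0, -0.2], [0.085, 0, 0, -0.03, 0], [0.085, 0, 0, -0.03, 0], [0.085, 0, 0, -0.03, 0], [0.085, 0, 0, -0.02, 0], [0.085, 0, 0, -0.015, 0], [0.085, 0, 0, -0.011, 0], [0.085, 0, 0, 0, 0], [0.085, 0, 0, 0, 0]]}}

```text
t: 8.87
position: [0.4297, 0.2731, 0.0727]
ee_rot: [-0.001, 0.043, 0.999, -0.0]
ft_force: [-0.0, 0.1, 0.1]
finger_gap: 0.0847
gripper_force: 0.0
```

>>> {"fn": "move_arm", "kwargs": {"targets": [[0.04, 0, 0, 0, 0], [0.04, 0, 0, 0, 0], [0.04, 0, 0, 0, 0], [0.04, 0, 0, 0, 0], [0.04, 0, 0, 0, 0], [0.04, 0, 0, 0, 0], [0.04, 0, 0, 0, 0], [0.04, 0, 0, 0, 0]]}}

```text
t: 9.53
position: [0.4306, 0.2751, 0.074]
ee_rot: [0.001, 0.042, 0.999, 0.001]
ft_force: [-0.6, 0.5, 5.9]
finger_gap: 0.0512
gripper_force: 51.4
```

>>> {"fn": "move_arm", "kwargs": {"targets": [[0.04, 0, 0, 0.02, 0], [0.04, 0, 0, 0.03, 0], [0.04, 0, 0, 0.03, 0], [0.04, 0, 0, 0.03, 0], [0.04, 0, 0, 0.03, 0], [0.04, 0, 0, 0.01, 0], [0.04, 0.01, -0.02, 0, 0], [0.04, 0.01, -0.03, 0, 0], [0.04, 0.01, -0.03, 0, 0], [0.04, 0.01, -0.03, 0, 1.6]]}}

```text
t: 10.37
position: [0.4693, 0.1634, 0.222]
ee_rot: [-0.0, 0.028, 1.0, -0.0]
ft_force: [-0.1, 0.2, -4.3]
finger_gap: 0.0513
gripper_force: 54.9
```

>>> {"fn": "move_arm", "kwargs": {"targets": [[0.04, 0.01, -0.03, 0, 1.6], [0.04, 0.01, -0.03, 0, 1.6], [0.04, 0.005, -0.03, 0, 0], [0.04, 0, -0.03, 0, 0], [0.04, 0, -0.03, 0, 0], [0.04, 0, -0.03, 0, 0], [0.04, 0, -0.03, 0, 0], [0.04, 0, -0.03, 0, 0], [0.04, 0, 0, 0, 0], [0.04, 0, 0, 0, 0]]}}

```text
t: 11.2
position: [0.4941, -0.0766, 0.2218]
ee_rot: [-0.001, 0.001, 1.0, 0.0]
ft_force: [-0.8, 0.8, -4.0]
finger_gap: 0.0508
gripper_force: 55.1
```

>>> {"fn": "move_arm", "kwargs": {"targets": [[0.04, 0.001, -0.006, 0, 0], [0.04, 0, 0, -0.03, 0], [0.04, 0, 0, -0.03, 0], [0.04, 0, 0, -0.03, 0], [0.04, 0, 0, -0.025, 0], [0.04, 0, 0, -0.015, 0], [0.04, 0, 0, -0.007, 0], [0.04, 0, 0, 0, 0], [0.04, 0, 0, 0, 0]]}}

```text
t: 11.95
position: [0.496, -0.081, 0.0862]
ee_rot: [0.0, -0.0, 1.0, 0.0]
ft_force: [0.3, -1.0, -4.6]
finger_gap: 0.0511
gripper_force: 55.1
```

>>> {"fn": "move_arm", "kwargs": {"targets": [[0.04, 0, -0.001, -0.004, 0], [0.04, 0, 0, -0.003, 0], [0.04, 0, 0, 0, 0], [0.04, 0, 0, 0, 0]]}}

```text
t: 12.28
position: [0.4959, -0.0825, 0.0792]
ee_rot: [0.0, 0.0, 1.0, -0.0]
ft_force: [-0.3, 0.0, -4.3]
finger_gap: 0.0513
gripper_force: 55.1
```

>>> {"fn": "move_arm", "kwargs": {"targets": [[0.04, 0, 0, -0.0015, 0], [0.04, 0, 0, 0, 0], [0.04, 0, 0, 0, 0]]}}

```text
t: 12.53
position: [0.4962, -0.0824, 0.0789]
ee_rot: [0.001, 0.0, 1.0, -0.0]
ft_force: [-5.5, 3.1, 15.2]
finger_gap: 0.0513
gripper_force: 56.6
```

>>> {"fn": "move_arm", "kwargs": {"targets": [[0.075, 0, 0, 0.001, 0], [0.075, 0, 0, 0, 0], [0.075, 0, 0, 0, 0], [0.075, 0, 0, 0, 0], [0.075, 0, 0, 0.02, 0], [0.075, 0, 0, 0.03, 0], [0.075, 0, 0, 0.04, 0], [0.075, 0, 0, 0.04, 0], [0.075, 0, 0, 0, 0]]}}

```text
t: 13.28
position: [0.4991, -0.0835, 0.2153]
ee_rot: [0.005, 0.0, 1.0, -0.002]
ft_force: [1.5, -0.2, 1.0]
finger_gap: 0.075
gripper_force: 0.0
```

>>> {"fn": "move_arm", "kwargs": {"targets": [[0.085, -0.01, -0.03, 0, -3], [0.085, -0.01, -0.03, 0, -3], [0.085, -0.01, -0.03, 0, -3], [0.085, -0.01, -0.03, 0, -3], [0.085, -0.01, -0.03, 0, -3], [0.085, -0.01, -0.03, 0, -3.4], [0.085, -0.005, -0.014, 0, 0], [0.085, 0, 0, 0, 0], [0.085, 0, 0, 0, 0]]}}

```text
t: 14.03
position: [0.4304, -0.2769, 0.2081]
ee_rot: [-0.0, 0.161, 0.987, 0.0]
ft_force: [0.4, 0.7, -0.2]
finger_gap: 0.0853
gripper_force: 0.0
```

```bash
python3 - <<'E'
from h import *
s=env.state();q=s["ee_rot"];print(s["position"].round(4),"closing",2*np.degrees(np.arctan2(q[2],q[1]))%180-90)
for c in ("scene","top"):
    d,X=cloud(c)
    for n,p,r,a,b in (("long",(.543,0),.13,.066,.085),("tall",(.494,-.083),.07,.1,.12),("tin",(.431,-.277),.07,.092,.118)):
        for P in top(X,p,r,a,b,1): print(c,n,rect(P))
E
```

```text
[ 0.4304 -0.2769  0.2081] closing 71.4931396978838
scene long c=(543.4,0.4) 171x53 long-axis -0.0 z=75.4 n=1772
scene tall c=(495.6,-79.8) 85x53 long-axis -0.1 z=110.2 n=1053
scene tin c=(433.0,-277.3) 69x53 long-axis -18.4 z=105.0 n=1197
top long c=(540.8,-0.1) 169x52 long-axis -0.1 z=74.5 n=2199
top tall c=(492.9,-80.1) 83x53 long-axis -0.6 z=109.5 n=1218
top tin c=(429.7,-277.3) 67x54 long-axis -18.0 z=104.4 n=789
```

>>> {"fn": "move_arm", "kwargs": {"targets": [[0.085, 0.001, 0, -0.03, 0], [0.085, 0, 0, -0.03, 0], [0.085, 0, 0, -0.03, 0], [0.085, 0, 0, -0.02, 0], [0.085, 0, 0, -0.015, 0], [0.085, 0, 0, -0.011, 0], [0.085, 0, 0, 0, 0], [0.085, 0, 0, 0, 0]]}}

```text
t: 14.8
position: [0.4318, -0.2753, 0.0722]
ee_rot: [-0.0, 0.159, 0.987, 0.0]
ft_force: [-0.1, -0.4, 0.7]
finger_gap: 0.0848
gripper_force: 0.0
```

>>> {"fn": "move_arm", "kwargs": {"targets": [[0.04, 0, 0, 0, 0], [0.04, 0, 0, 0, 0], [0.04, 0, 0, 0, 0], [0.04, 0, 0, 0, 0], [0.04, 0, 0, 0, 0], [0.04, 0, 0, 0, 0], [0.04, 0, 0, 0, 0], [0.04, 0, 0, 0, 0]], "force": 70}}

```text
t: 15.47
position: [0.4323, -0.2769, 0.0735]
ee_rot: [0.001, 0.16, 0.987, -0.0]
ft_force: [0.1, 0.1, 6.2]
finger_gap: 0.0511
gripper_force: 72.4
```

>>> {"fn": "move_arm", "kwargs": {"targets": [[0.04, 0, 0, 0.02, 0], [0.04, 0, 0, 0.03, 0], [0.04, 0, 0, 0.03, 0], [0.04, 0, 0, 0.03, 0], [0.04, 0, 0, 0.03, 0], [0.04, 0, 0, 0, 0]]}}

```text
t: 15.97
position: [0.4338, -0.2782, 0.218]
ee_rot: [0.004, 0.16, 0.987, -0.002]
ft_force: [1.1, -1.2, -3.0]
finger_gap: 0.0511
gripper_force: 75.4
```

>>> {"fn": "move_arm", "kwargs": {"targets": [[0.04, 0.02, 0.025, 0, 3], [0.04, 0.02, 0.025, 0, 3], [0.04, 0.02, 0.025, 0, 3], [0.04, 0.02, 0.025, 0, 3], [0.04, 0.02, 0.025, 0, 3], [0.04, 0.02, 0.025, 0, 3.4], [0.04, 0.02, 0.025, 0, 0], [0.04, 0.02, 0.02, 0, 0], [0.04, 0, 0, 0, 0], [0.04, 0, 0, 0, 0]]}}

```text
t: 16.8
position: [0.5919, -0.0801, 0.2114]
ee_rot: [-0.001, -0.001, 1.0, 0.0]
ft_force: [-0.5, -1.1, -3.7]
finger_gap: 0.0511
gripper_force: 75.8
```

>>> {"fn": "move_arm", "kwargs": {"targets": [[0.04, 0.003, -0.001, -0.02, 0], [0.04, 0, 0, -0.03, 0], [0.04, 0, 0, -0.03, 0], [0.04, 0, 0, -0.025, 0], [0.04, 0, 0, -0.015, 0], [0.04, 0, 0, -0.005, 0], [0.04, 0, 0, 0, 0], [0.04, 0, 0, 0, 0]]}}

```text
t: 17.47
position: [0.5948, -0.0831, 0.088]
ee_rot: [0.0, 0.0, 1.0, -0.0]
ft_force: [0.8, 0.4, -3.4]
finger_gap: 0.051
gripper_force: 75.5
```

>>> {"fn": "move_arm", "kwargs": {"targets": [[0.04, 0, 0.001, -0.004, 0], [0.04, 0, 0, -0.004, 0], [0.04, 0, 0, 0, 0], [0.04, 0, 0, 0, 0]]}}

```text
t: 17.8
position: [0.5947, -0.0814, 0.0795]
ee_rot: [0.0, 0.0, 1.0, -0.0]
ft_force: [1.3, -0.2, -4.2]
finger_gap: 0.0512
gripper_force: 75.6
```

>>> {"fn": "move_arm", "kwargs": {"targets": [[0.04, 0, 0, -0.0015, 0], [0.04, 0, 0, 0, 0], [0.04, 0, 0, 0, 0]]}}

```text
t: 18.05
position: [0.5951, -0.0815, 0.0785]
ee_rot: [0.001, 0.0, 1.0, -0.0]
ft_force: [-1.6, 0.4, 4.6]
finger_gap: 0.0508
gripper_force: 76.5
```

>>> {"fn": "move_arm", "kwargs": {"targets": [[0.075, 0, 0, 0, 0], [0.075, 0, 0, 0, 0], [0.075, 0, 0, 0, 0], [0.075, 0, 0, 0, 0], [0.075, 0, 0, 0.02, 0], [0.075, 0, 0, 0.03, 0], [0.075, 0, 0, 0.04, 0], [0.075, 0, 0, 0.04, 0], [0.075, 0, 0, 0, 0]]}}

```text
t: 18.8
position: [0.5983, -0.0823, 0.2158]
ee_rot: [0.005, 0.0, 1.0, -0.001]
ft_force: [0.7, -0.6, -0.0]
finger_gap: 0.0752
gripper_force: 0.0
```

>>> {"fn": "move_arm", "kwargs": {"targets": [[0.075, -0.02, -0.035, 0, 0], [0.075, -0.02, -0.035, 0, 0], [0.075, -0.02, -0.035, 0, 0], [0.075, -0.02, -0.035, 0, 0], [0.075, -0.02, -0.035, 0, 0], [0.075, -0.02, -0.035, 0, 0], [0.075, 0, 0, 0, 0], [0.075, 0, 0, 0, 0], [0.075, 0, 0, 0, 0], [0.075, 0, 0, 0, 0]]}}

```text
t: 19.63
position: [0.4751, -0.2905, 0.2078]
ee_rot: [0.0, -0.0, 1.0, 0.0]
ft_force: [0.1, 0.7, 0.3]
finger_gap: 0.0752
gripper_force: 0.0
```

```bash
python3 - <<'E'
from h import *
for c in ("scene","top"):
    d,X=cloud(c)
    cv2.imwrite(f"pics/{c}9.png",d["image"][:,:,::-1])
    for n,p,r,a,b in (("long",(.543,0),.13,.066,.085),("tall",(.494,-.083),.06,.1,.12),("tin",(.595,-.082),.05,.1,.12)):
        for P in top(X,p,r,a,b,1): print(c,n,rect(P))
E
```

```text
scene long c=(543.8,0.2) 170x54 long-axis 0.0 z=75.3 n=1769
scene tall c=(495.8,-79.9) 84x52 long-axis -0.5 z=110.2 n=1050
scene tin c=(595.4,-82.5) 68x55 long-axis -0.3 z=110.4 n=981
top long c=(540.7,-0.2) 169x52 long-axis -0.1 z=74.6 n=2197
top tall c=(492.9,-79.9) 83x52 long-axis -0.6 z=109.5 n=1209
top tin c=(592.5,-83.3) 66x53 long-axis 0.0 z=109.5 n=972
```

View pics/top9.png

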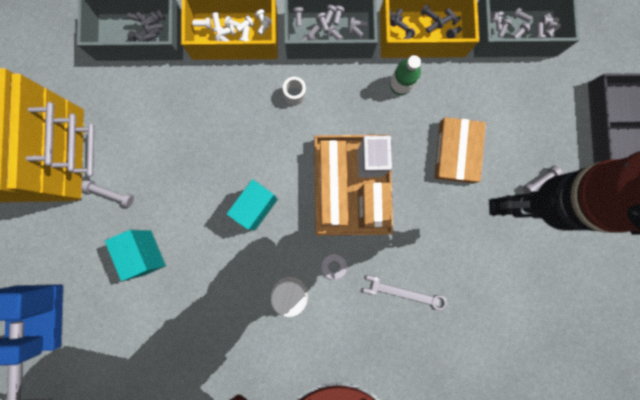

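All three are upright and flat inside the carton: long box at (334,183), tin at (377,152), tall box at (375,203). The tops measure 75, 110 and 110 mm, which is right, and the robot is clear of them.

```bash
python3 -c "
from bench import env
print(env.finish_job())"
```

```text
the job is handed in; nothing more can be done
None
```

The long box, tall box and tin are all in the carton, each upright and flat on its floor by the last camera check, and the job was handed in at about 20 s of the 70 s allowed; no verdict was shown.

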